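# Pack the turned finials into the tray in reverse order

## Task

Four turned wooden finials stand in a row on the dark board. Move them into the four-compartment tray, one to a compartment and each standing upright on the tray's floor, in reverse order: as seen from the robot, the leftmost finial on the board goes into the rightmost compartment, the next into the one beside it, and so on, because the tray is turned round at the sanding bench. Never let a finial topple over, and leave them all released and at rest.

Things in the scene. Friction and masses are not known exactly. Their poses are not given: they have to be found in the camera images.
- ball: Turned finial with a ball top, 104 mm tall. Stands on a flat round foot 38 mm across; origin at the centre of the foot's underside, z up the axis. Pale bare wood, about 90 g, turned round about z. Slim 18 mm neck, then a ball 36 mm across at its widest, 85 mm above the origin: grip it there.
- spindle: Tall slim turned finial, 118 mm tall. Stands on a flat round foot 38 mm across; origin at the centre of the foot's underside, z up the axis. Pale bare wood, about 90 g, turned round about z. Its upper half is a straight rod 22 mm across from 58 to 112 mm above the origin: grip it about 85 mm up.
- mushroom: Short turned finial with a mushroom cap, 78 mm tall. Stands on a flat round foot 38 mm across; origin at the centre of the foot's underside, z up the axis. Pale bare wood, about 90 g, turned round about z. 22 mm stem, cap with straight sides 42 mm across from 54 to 70 mm above the origin: grip it 62 mm up.
- barrel: Plain barrel-shaped finial, 94 mm tall. Stands on a flat round foot 38 mm across; origin at the centre of the foot's underside, z up the axis. Pale bare wood, about 90 g, turned round about z. A straight cylinder 32 mm across from 26 to 88 mm above the origin: grip it about 70 mm up.
- stand1: Round turned stand, 54 mm across and 8 mm high with a flat top, fixed on the board; the ball finial stands on it at the start. Origin at the centre of its underside. All four stands look alike; they lie in one row 72 mm apart, and which of them is where in the row changes.
- stand2: Round turned stand, 54 mm across and 8 mm high with a flat top, fixed on the board; the spindle finial stands on it at the start. Origin at the centre of its underside. All four stands look alike; they lie in one row 72 mm apart, and which of them is where in the row changes.
- stand3: Round turned stand, 54 mm across and 8 mm high with a flat top, fixed on the board; the mushroom finial stands on it at the start. Origin at the centre of its underside. All four stands look alike; they lie in one row 72 mm apart, and which of them is where in the row changes.
- stand4: Round turned stand, 54 mm across and 8 mm high with a flat top, fixed on the board; the barrel finial stands on it at the start. Origin at the centre of its underside. All four stands look alike; they lie in one row 72 mm apart, and which of them is where in the row changes.
- board: Dark wooden board, 66 x 300 x 16 mm, fixed to the bench, with the four stands in a row on it. Origin at the centre of its underside, y along the row, +y the left end seen from the robot (turned at most 9 degrees); stands centred at y = 108, 36, -36 and -108 mm. It lies either nearer to the robot than the tray or beyond it.
- tray: Empty open wooden tray, 72 x 294 x 24 mm, fixed to the bench, with four compartments in a row. Origin at the centre of its underside, y along the row, +y the left end seen from the robot (turned at most 9 degrees). Compartments centred at x = 0 and y = 108, 36, -36, -108 mm, each about 62 x 67 mm inside, floor 5 mm and rims 24 mm above the origin, walls 5 mm thick.

How it is judged (in metres and radians):
At the end, for the whole second after the job is handed in: The finial from the k-th stand from the left stands in the compartment k-th from the right, foot within 16 mm of its centre along and across, foot less than 10 mm above the tray's underside, leaning under 0.12 rad, slower than 0.02 m/s and untouched by the fingers; so for all four (((y of stand1 in the frame of board between 0.088 and 0.128 m and y of ball in the frame of tray between -0.124 and -0.092 m) or (y of stand1 in the frame of board between 0.016 and 0.056 m and y of ball in the frame of tray between -0.052 and -0.02 m) or (y of stand1 in the frame of board between -0.056 and -0.016 m and y of ball in the frame of tray between 0.02 and 0.052 m) or (y of stand1 in the frame of board between -0.128 and -0.088 m and y of ball in the frame of tray between 0.092 and 0.124 m)) and x of ball in the frame of tray between -0.016 and 0.016 m and z of each of ball, spindle, mushroom, barrel in the frame of tray below 0.01 m and angle between each of ball, spindle, mushroom, barrel's own z axis and vertical below 0.12 rad and linear speed of each of ball, spindle, mushroom, barrel below 0.02 m/s and contact force between the fingers and ball below 0.1 N and ((y of stand2 in the frame of board between 0.088 and 0.128 m and y of spindle in the frame of tray between -0.124 and -0.092 m) or (y of stand2 in the frame of board between 0.016 and 0.056 m and y of spindle in the frame of tray between -0.052 and -0.02 m) or (y of stand2 in the frame of board between -0.056 and -0.016 m and y of spindle in the frame of tray between 0.02 and 0.052 m) or (y of stand2 in the frame of board between -0.128 and -0.088 m and y of spindle in the frame of tray between 0.092 and 0.124 m)) and x of spindle in the frame of tray between -0.016 and 0.016 m and contact force between the fingers and spindle below 0.1 N and ((y of stand3 in the frame of board between 0.088 and 0.128 m and y of mushroom in the frame of tray between -0.124 and -0.092 m) or (y of stand3 in the frame of board between 0.016 and 0.056 m and y of mushroom in the frame of tray between -0.052 and -0.02 m) or (y of stand3 in the frame of board between -0.056 and -0.016 m and y of mushroom in the frame of tray between 0.02 and 0.052 m) or (y of stand3 in the frame of board between -0.128 and -0.088 m and y of mushroom in the frame of tray between 0.092 and 0.124 m)) and x of mushroom in the frame of tray between -0.016 and 0.016 m and contact force between the fingers and mushroom below 0.1 N and ((y of stand4 in the frame of board between 0.088 and 0.128 m and y of barrel in the frame of tray between -0.124 and -0.092 m) or (y of stand4 in the frame of board between 0.016 and 0.056 m and y of barrel in the frame of tray between -0.052 and -0.02 m) or (y of stand4 in the frame of board between -0.056 and -0.016 m and y of barrel in the frame of tray between 0.02 and 0.052 m) or (y of stand4 in the frame of board between -0.128 and -0.088 m and y of barrel in the frame of tray between 0.092 and 0.124 m)) and x of barrel in the frame of tray between -0.016 and 0.016 m and contact force between the fingers and barrel below 0.1 N).
It fails at once if the ball finial topples (leans more than 0.9 rad) (angle between ball's own z axis and vertical above 0.9 rad).
It fails at once if the spindle finial topples (leans more than 0.9 rad) (angle between spindle's own z axis and vertical above 0.9 rad).
It fails at once if the mushroom finial topples (leans more than 0.9 rad) (angle between mushroom's own z axis and vertical above 0.9 rad).
It fails at once if the barrel finial topples (leans more than 0.9 rad) (angle between barrel's own z axis and vertical above 0.9 rad).
It also fails if it takes over 112 s, if anything falls off the work surface, if the arm or the gripper's body presses on something with over 40 N, if the wrist force passes 120 N, or if a joint passes its speed limit or range.

## Robot

A 6-joint arm with a two-finger parallel gripper is mounted at the origin on the work surface. World frame = base frame: x ahead of the robot, y to its left, z up, the work surface at z = 0. Lengths are in mm, angles in rad, forces in N, time in s.
With the tool pointing down it reaches from about 350 to 975 mm from the base axis. Payload 7.1 kg.
Tool frame: the origin (TCP) lies midway between the tips of the shut fingers; the grasp point (between the pads) lies ctrl.grip_point_offset behind it (ctrl.grip_point_offset is the distance from the TCP to the grasp point, in mm); z points along the fingers, y is the line along which they close (so a half turn about z gives the same grasp; the last joint's range is limited). The gripper opens to 88 mm and grips with 3 to 60 N. Pads are 20 mm wide; open, the fingers measure 115 mm over their backs; the gripper's body (75 mm by 178 mm) begins 61 mm behind the grasp point.
Start: joints at [1.155, 0.423, 1.63, -0, 1.089, -0.019], TCP at [241.511, 576.435, 222.675] pointing down, gripper open.
Joint ranges: [-3, 3], [-0.9, 2.11], [0.09, 2.58], [-1.31, 4.45], [0.11, 2.69], [-2.54, 2.54]. Speed limits (rad/s): [2.39, 2.39, 3.01, 3.14, 3.14, 3.14].

## Interface

Orientations are given as a rotation vector (axis times angle).
In Python, from workcell import ctrl gives the robot as it stands.
- The arm moves only by the tool apply_moves, never from a script. Its argument "targets" is a list of rows, each an object of numbers: "tx", "ty", "tz": the shift along the world's x, y, z in m; "spin": the turn about the world's z in degrees. In form: [{"tx": .., "ty": .., "tz": .., "spin": ..}, ...]. A call has exactly 8 rows; each row is the pose to reach, as a shift and turn from the pose commanded when the call began; what a row does not reach only later rows make up. A row lasts 1/10 s, in which the tool goes at most 50 mm and 8.59 degrees, less where a joint would pass 70% of its speed; a pose out of reach is approached as far as the arm can. A call with a gripper value outside its range is refused whole. "gripper" is the closure, from -1 (fully open) to 1 (shut), set as the call begins (left out, the last holds). The fingers move at their own pace and stop on an object; the grip force is fixed at half the most. Time passes only in rows, so rows that repeat a pose let the fingers close, or fill a call up. It gives the time, the measured TCP pose, the force, the opening and the grip force at its end, in the units of the state.
- ctrl.get_obs(): the state, without advancing time (a new reading comes with each control period).
- ctrl.get_image(name): name is "side" or "top" or "wrist"; returns the picture (480x640x3 uint8, red, green, blue); there is no depth.
- ctrl.get_calibration(name): a dict with "fov_y" (degrees; the focal length in pixels is half the picture's height over the tangent of half this angle, whatever the lens; pixels are square), "cx", "cy" (the principal point, pixels), "rvec" (rotation vector, rad) and "tvec" (3), from world to camera coordinates, as OpenCV has them. Camera axes: x right, y down, z forward; pixel columns grow to the right and rows downward; lengths in mm; the calibration is good to about 2 mm. A picture is of the moment at which its call begins: read the wrist's pose just before it. get_calibration takes no time and is no camera call; for the wrist camera it gives the pose at the moment of the call.
- ctrl.close_job(): hands the job in; it is judged then, once.
Trained networks look in the newest picture that a camera, given by its name, has taken for a name from the list of things; names that differ only in an ending like _2 or _b are one class to them, and where a whole thing is asked for, a point or a joint stands for the part that bears it (a point fixed in the world has none). Each returns a list of dicts, best first, with "score" (0 to 1); they miss things now and then, are a little off and sometimes report something else, mostly with a low value. They report only what shows in the picture. A call takes as long as a camera call.
- ctrl.outline_of(name, camera): "pixels" (480x640 bool, what is visible of it) and "box" ([left, top, right, bottom] in pixels, round what is visible of it).
- ctrl.pinpoint(name, camera): "uv" ([column, row] in pixels: a listed point, or the origin of a listed thing).
The state is a dict: "t": time; "qpos": joint angles; "qvel": joint speeds; "joint_torque": joint torques, N m; "ee_pos": TCP position; "orientation": TCP orientation; "ft_force": force on the tool from outside, world axes, zero at the start; "moment": the same for the moment, N m; "width": finger opening in mm; "grasp_force": force on a finger pad.
Only numpy, scipy, OpenCV 4.12 (cv2) and the standard library are available. Lean on these libraries where they do the work, as an engineer would, in place of code of your own. Each camera call takes 0.05 s, during which the arm holds its last target. There are 200 camera calls.

## Working session

There is one attempt and no reset: what is moved stays moved. The work goes in short steps, Python scripts to look and compute and a tool call to move; the robot and the scene stay as the last step left them, time stands still between calls to the robot, and variables do not carry over. Pictures are saved under pics/ and viewed, at most 14 in all, crops included, and the job is handed in when it is done.

Besides the shell and the picture viewer there is one more tool, called after "Emit:" as a command line: name --argument value ..., lists and objects as JSON in quotes. apply_moves: Moves the arm, as the interface text tells. Its arguments: {"type":"object","properties":{"targets":{"type":"array"},"gripper":{"type":"number"}},"required":["targets"]}

```bash
mkdir -p pics; python3 - <<'E'
from workcell import ctrl
import cv2
o=ctrl.get_obs(); print({k:o[k] for k in('t','ee_pos','orientation','width')}, ctrl.grip_point_offset)
for c in('top','side'):
    im=ctrl.get_image(c); cv2.imwrite(f'pics/{c}0.png',im[:,:,::-1])
    k=ctrl.get_calibration(c); print(c,k)
    for n in('ball','spindle','mushroom','barrel','stand1','board','tray'):
        for f in ('pinpoint','outline_of'):
            r=getattr(ctrl,f)(n,c)[:4 if n=='stand1' else 1]
            print(n,[(round(d['score'],2),[round(float(x)) for x in d.get('uv',d.get('box'))]) for d in r])
E
```

```text
{'t': 0.0, 'ee_pos': array([241.28924481, 575.95440464, 221.93154879]), 'orientation': array([-6.19121052e-01, -3.07967077e+00,  2.29628205e-03]), 'width': 88.21218371621535} 18.700000000000003
top {'fov_y': 49.31535979593501, 'cx': 322.66953847184277, 'cy': 247.00718703799043, 'rvec': array([ 2.19988789, -2.00239376,  0.21171626]), 'tvec': array([-51.05451901, 574.29786581, 624.81383281])}
ball [(0.64, [265, 203])]
ball [(0.66, [240, 170, 279, 217])]
spindle [(0.66, [311, 194])]
spindle [(0.86, [300, 160, 325, 211])]
mushroom []
mushroom [(0.55, [345, 167, 380, 207])]
barrel [(0.8, [415, 191])]
barrel [(0.96, [404, 160, 441, 210])]
stand1 [(0.9, [262, 200]), (0.9, [366, 200]), (0.89, [314, 199]), (0.61, [415, 197])]
stand1 [(0.92, [349, 191, 380, 215]), (0.85, [244, 184, 284, 222]), (0.71, [296, 185, 330, 216]), (0.67, [398, 180, 435, 216])]
board [(0.65, [340, 201])]
board [(0.6, [236, 176, 444, 228])]
tray [(0.72, [273, 329])]
tray [(0.66, [159, 283, 382, 377])]
side {'fov_y': 49.04314882147574, 'cx': 321.6420629418542, 'cy': 238.03150625522278, 'rvec': array([ 0.45650053, -2.61540734,  1.32125628]), 'tvec': array([498.76723595, 180.9425601 , 657.89283151])}
ball [(0.78, [229, 299])]
ball [(0.63, [207, 241, 242, 312])]
spindle [(0.56, [239, 268])]
spindle [(0.56, [223, 205, 255, 279])]
mushroom [(0.62, [256, 242])]
mushroom [(0.92, [241, 199, 268, 251])]
barrel []
barrel [(0.55, [259, 170, 283, 225])]
stand1 [(0.79, [226, 305]), (0.77, [270, 222]), (0.64, [256, 246]), (0.49, [243, 275])]
stand1 [(0.74, [229, 264, 258, 288]), (0.6, [245, 237, 272, 259]), (0.56, [210, 295, 247, 317]), (0.48, [260, 217, 287, 236])]
board [(0.81, [248, 267])]
board [(0.39, [208, 295, 247, 318])]
tray [(0.76, [350, 329])]
tray [(0.58, [275, 258, 405, 422])]
```

View pics/top0.png

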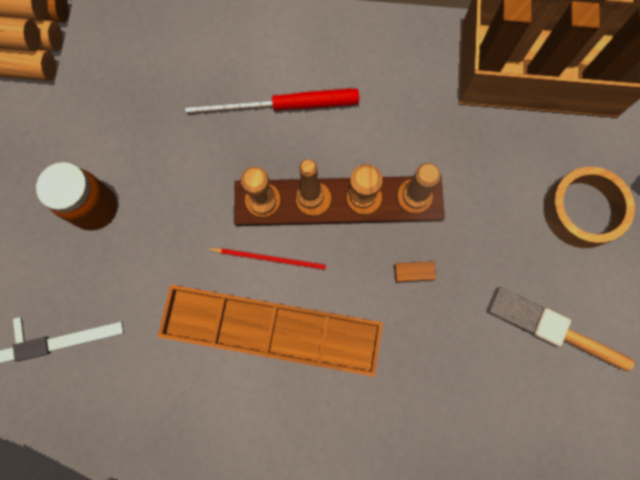

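View pics/side0.png

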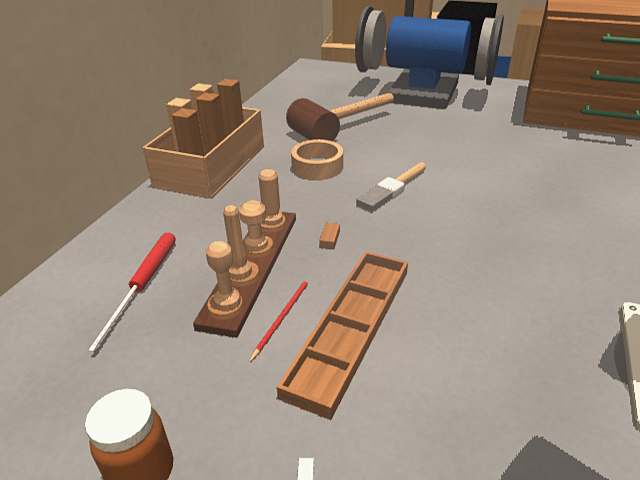

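```bash
cat > h.py <<'E'
from workcell import ctrl
import cv2, numpy as np
def cam(c):
    k=ctrl.get_calibration(c); R=cv2.Rodrigues(k['rvec'])[0]; f=240/np.tan(np.radians(k['fov_y']/2))
    return np.array([[f,0,k['cx']],[0,f,k['cy']],[0,0,1]]),R,np.array(k['tvec']).ravel()
def back(c,uv,z,K=None):
    K,R,t=K or cam(c); C=-R.T@t; d=R.T@np.linalg.solve(K,[uv[0],uv[1],1]); return (C+d*(z-C[2])/d[2])[:2]
def proj(c,p,K=None):
    K,R,t=K or cam(c); q=(np.atleast_2d(p)@R.T+t)@K.T; return q[:,:2]/q[:,2:]
E
python3 - <<'E'
from h import *
for c,st,tr in(('top',[(262,200),(314,199),(366,200),(415,197)],[(273,329)]),('side',[(226,305),(243,275),(256,246),(270,222)],[(350,329)])):
    K,R,t=cam(c); print(c,'C',-R.T@t)
    for u in st: print(np.round(back(c,u,16)))
    print('tray',np.round(back(c,tr[0],0)))
    m=ctrl.outline_of('tray',c)[0]['pixels'].astype(np.uint8)
    h=cv2.convexHull(cv2.findContours(m,0,2)[0][0]); a=cv2.minAreaRect(h); print(a)
E
```

```text
top C [432.03163645 -12.27348499 732.13042208]
[647.  97.]
[655.  23.]
[661. -51.]
[ 672. -121.]
tray [468.  62.]
((270.4880065917969, 329.8160095214844), (220.38685607910156, 55.45448684692383), 10.30484676361084)
side C [311.07260049 567.42502409 543.68614359]
[645.  94.]
[653.  26.]
[667. -49.]
[ 674. -121.]
tray [465.  66.]
((344.50555419921875, 332.15704345703125), (63.398128509521484, 182.99838256835938), 29.981639862060547)
```

```bash
cat > fit.py <<'E'
from h import *
from scipy.optimize import minimize
PROF={'ball':[(0,19),(8,19),(20,9),(68,9),(72,12.6),(76,15.6),(85,18),(94,15.6),(98,12.6),(104,2)],
'spindle':[(0,19),(8,19),(20,11),(58,11),(112,11),(118,6)],
'mushroom':[(0,19),(8,19),(18,11),(50,11),(54,21),(70,21),(78,8)],
'barrel':[(0,19),(8,19),(26,16),(88,16),(94,11)]}
A=np.linspace(0,2*np.pi,33)[:-1]
def ring(x,y,z,r): return np.c_[x+r*np.cos(A),y+r*np.sin(A),np.full(32,z)]
S=4
def fill(K,polys):
    m=np.zeros((480,640),np.uint8)
    for p in polys: cv2.fillConvexPoly(m,cv2.convexHull((proj(0,p,K)*16).round().astype(np.int32)),1,cv2.LINE_8,4)
    return m>0
def sil(K,n,x,y,zb):
    P=PROF[n]; return fill(K,[np.r_[ring(x,y,zb+a[0],a[1]),ring(x,y,zb+b[0],b[1])] for a,b in zip(P,P[1:])])
def box(K,p,dims):
    x,y,a=p;c,s=np.cos(a),np.sin(a);dx,dy,dz=dims
    return fill(K,[np.array([[x+c*u-s*v,y+s*u+c*v,z] for u in(-dx/2,dx/2) for v in(-dy/2,dy/2) for z in(0,dz)])])
def best(f,x0,steps):
    s=np.array([x0]+[np.array(x0)+np.eye(len(x0))[i]*steps[i] for i in range(len(x0))])
    r=minimize(f,x0,method='Nelder-Mead',options=dict(initial_simplex=s,maxiter=150,xatol=.02,fatol=1e-4)); return r.x,-r.fun
def fit(n,x0,zb=None,dims=None,cams=('top','side'),see=None):
    out=[]
    for cs in [cams]+([[c] for c in cams] if len(cams)>1 else []):
        D=[]
        for c in cs:
            r=ctrl.outline_of(n,c)
            if r:
                r=r if see is None else sorted(r,key=lambda d:np.hypot(*(np.mean(np.nonzero(d['pixels'])[::-1],1)-proj(c,see)[0])))
                D.append((cam(c),r[0]['pixels']))
        if not D: continue
        def f(p):
            e=0
            for K,m in D:
                s=box(K,p,dims) if dims else sil(K,n,p[0],p[1],zb)
                e-=(s&m).sum()/max(1,(s|m).sum())
            return e/len(D)
        x,v=best(f,x0,[8,8,.05][:len(x0)]); out.append((tuple(cs),np.round(x,3),round(v,3)))
    return out
E
python3 - <<'E'
from fit import *
for r in fit('tray',[467,64,-.07],dims=(72,294,24)): print('tray',r)
for r in fit('board',[659,-13,.11],dims=(66,300,16)): print('board',r)
for n,x in(('ball',(646,96)),('spindle',(654,24)),('mushroom',(664,-50)),('barrel',(673,-121))):
    for r in fit(n,x,24): print(n,r)
E
```

```text
tray (('top', 'side'), array([ 4.65345e+02,  6.39500e+01, -8.10000e-02]), np.float64(0.984))
tray (('top',), array([ 4.65061e+02,  6.39480e+01, -8.10000e-02]), np.float64(0.984))
tray (('side',), array([ 4.65612e+02,  6.45370e+01, -8.00000e-02]), np.float64(0.985))
board (('top', 'side'), array([ 6.57577e+02, -1.21950e+01,  1.22000e-01]), np.float64(0.245))
board (('top',), array([ 6.57537e+02, -1.07790e+01,  1.21000e-01]), np.float64(0.43))
board (('side',), array([ 6.78906e+02, -4.00110e+01,  1.91000e-01]), np.float64(0.068))
ball (('top', 'side'), array([641.708,  95.324]), np.float64(0.94))
ball (('top',), array([642.093,  95.42 ]), np.float64(0.972))
ball (('side',), array([641.828,  94.42 ]), np.float64(0.922))
spindle (('top', 'side'), array([656.218,  28.615]), np.float64(0.857))
spindle (('top',), array([655.671,  28.486]), np.float64(0.86))
spindle (('side',), array([656.84,  27.91]), np.float64(0.868))
mushroom (('top', 'side'), array([664.582, -44.267]), np.float64(0.888))
mushroom (('top',), array([663.048, -44.836]), np.float64(0.864))
mushroom (('side',), array([663.851, -42.984]), np.float64(0.919))
barrel (('top', 'side'), array([ 669.289, -118.889]), np.float64(0.892))
barrel (('top',), array([ 668.875, -119.433]), np.float64(0.919))
barrel (('side',), array([ 669.611, -118.871]), np.float64(0.87))
```

Emit:
apply_moves --targets '[{"tx":0.025,"ty":-0.03,"tz":0,"spin":-8.3},{"tx":0.05,"ty":-0.06,"tz":0,"spin":-16.6},{"tx":0.075,"ty":-0.09,"tz":0,"spin":-24.9},{"tx":0.1,"ty":-0.12,"tz":0,"spin":-33.2},{"tx":0.125,"ty":-0.15,"tz":0,"spin":-41.5},{"tx":0.15,"ty":-0.18,"tz":0,"spin":-49.8},{"tx":0.175,"ty":-0.21,"tz":0,"spin":-58.1},{"tx":0.2,"ty":-0.24,"tz":0,"spin":-66.3}]' --gripper -1

```text
t: 3.6
ee_pos: [442.4, 335.2, 222.9]
orientation: [2.209, 2.234, 0.001]
ft_force: [1.1, 0.7, 0.0]
width: 88.1
grasp_force: 0.0
```

Emit:
apply_moves --targets '[{"tx":0.029,"ty":-0.034,"tz":0,"spin":0},{"tx":0.057,"ty":-0.069,"tz":0,"spin":0},{"tx":0.086,"ty":-0.103,"tz":0,"spin":0},{"tx":0.114,"ty":-0.138,"tz":0,"spin":0},{"tx":0.143,"ty":-0.172,"tz":0,"spin":0},{"tx":0.171,"ty":-0.207,"tz":0,"spin":0},{"tx":0.2005,"ty":-0.241,"tz":0,"spin":0},{"tx":0.2005,"ty":-0.241,"tz":0,"spin":0}]'

```text
t: 4.4
ee_pos: [645.1, 91.4, 222.7]
orientation: [2.206, 2.234, 0.002]
ft_force: [-1.0, 0.2, 0.4]
width: 88.1
grasp_force: 0.0
```

```bash
python3 - <<'E'
from fit import *
im=ctrl.get_image('wrist'); cv2.imwrite('pics/w0.png',im[:,:,::-1]); o=ctrl.get_obs(); print(o['ee_pos'],o['qvel'].round(3))
for n,x in(('ball',(642,95)),('spindle',(656,28))):
    for r in fit(n,x,24,cams=('wrist',)): print(n,r)
E
```

```text
[643.30847835  93.24476772 222.3976018 ] [ 0.049 -0.019  0.043  0.013  0.006  0.016]
ball (('wrist',), array([637.523,  98.674]), np.float64(0.963))
spindle (('wrist',), array([651.808,  34.153]), np.float64(0.933))
```

View pics/w0.png

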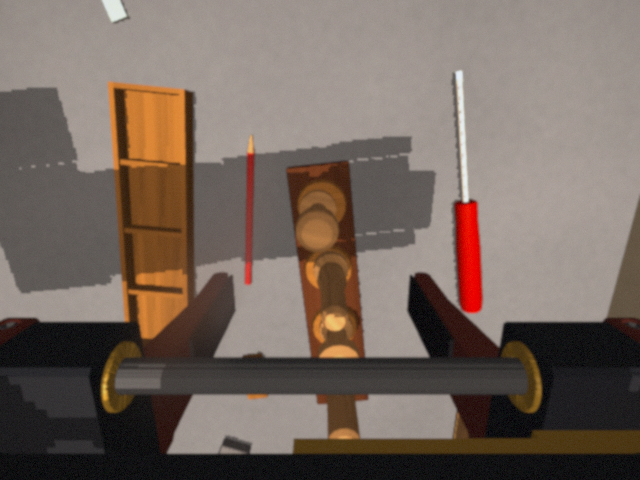

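```bash
python3 - <<'E'
from fit import *
o=ctrl.get_obs(); print(o['ee_pos'],o['qvel'].round(3))
for n,x in(('ball',(642,95)),('spindle',(656,28))):
    for r in fit(n,x,24,cams=('wrist',)): print(n,r)
ctrl.get_image('wrist'); o=ctrl.get_obs(); print(o['ee_pos'],o['qvel'].round(3))
for n,x in(('ball',(642,95)),('spindle',(656,28))):
    for r in fit(n,x,24,cams=('wrist',)): print(n,r)
for r in fit('tray',[465,64,-.08],dims=(72,294,24),cams=('wrist',)): print('tray',r)
E
```

```text
[641.47973923  95.48729064 222.3093853 ] [ 0.022 -0.011  0.015 -0.    -0.001 -0.002]
ball (('wrist',), array([636.623, 100.01 ]), np.float64(0.963))
spindle (('wrist',), array([651.475,  34.827]), np.float64(0.933))
[641.20747954  96.59757631 222.71702199] [ 0.003 -0.003 -0.002 -0.002  0.001 -0.002]
ball (('wrist',), array([641.1  ,  95.278]), np.float64(0.966))
spindle (('wrist',), array([656.344,  28.475]), np.float64(0.924))
tray (('wrist',), array([ 4.64625e+02,  6.48000e+01, -8.10000e-02]), np.float64(0.871))
```

Emit:
apply_moves --targets '[{"tx":0,"ty":0,"tz":-0.02,"spin":0},{"tx":0,"ty":0,"tz":-0.045,"spin":0},{"tx":0,"ty":0,"tz":-0.07,"spin":0},{"tx":0,"ty":0,"tz":-0.095,"spin":0},{"tx":0,"ty":0,"tz":-0.115,"spin":0},{"tx":0,"ty":0,"tz":-0.128,"spin":0},{"tx":0,"ty":0,"tz":-0.1325,"spin":0},{"tx":0,"ty":0,"tz":-0.1325,"spin":0}]'

```text
t: 5.65
ee_pos: [641.9, 95.7, 90.0]
orientation: [-2.202, -2.24, 0.001]
ft_force: [-0.1, -0.1, 0.2]
width: 88.1
grasp_force: 0.0
```

Emit:
apply_moves --targets '[{"tx":0,"ty":0,"tz":0,"spin":0},{"tx":0,"ty":0,"tz":0,"spin":0},{"tx":0,"ty":0,"tz":0,"spin":0},{"tx":0,"ty":0,"tz":0,"spin":0},{"tx":0,"ty":0,"tz":0,"spin":0},{"tx":0,"ty":0,"tz":0,"spin":0},{"tx":0,"ty":0,"tz":0,"spin":0},{"tx":0,"ty":0,"tz":0,"spin":0}]' --gripper 1

```text
t: 6.45
ee_pos: [642.1, 95.4, 90.2]
orientation: [2.203, 2.24, 0.0]
ft_force: [-0.4, 0.2, 0.2]
width: 34.4
grasp_force: 30.0
```

Emit:
apply_moves --targets '[{"tx":0,"ty":0,"tz":0.004,"spin":0},{"tx":0,"ty":0,"tz":0.012,"spin":0},{"tx":0,"ty":0,"tz":0.024,"spin":0},{"tx":0,"ty":0,"tz":0.04,"spin":0},{"tx":0,"ty":0,"tz":0.052,"spin":0},{"tx":0,"ty":0,"tz":0.058,"spin":0},{"tx":0,"ty":0,"tz":0.06,"spin":0},{"tx":0,"ty":0,"tz":0.06,"spin":0}]'

```text
t: 7.25
ee_pos: [642.0, 95.4, 150.5]
orientation: [2.202, 2.24, 0.001]
ft_force: [0.6, -0.5, -1.2]
width: 35.0
grasp_force: 30.0
```

```bash
python3 - <<'E'
from fit import *
o=ctrl.get_obs(); print(o['ee_pos'],o['width'],o['grasp_force'],o['ft_force'])
a=ctrl.get_image('side'); b=ctrl.get_image('top'); cv2.imwrite('pics/s1.png',np.hstack([a[100:400,150:450],b[60:360,180:480]])[:,:,::-1])
E
```

```text
[642.02819616  95.43190897 150.50181461] 34.99728000669275 29.99981503933668 [ 0.58329034 -0.47470767 -1.18738177]
```

View pics/s1.png

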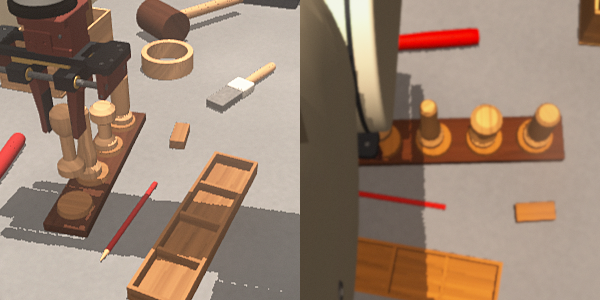

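Emit:
apply_moves --targets '[{"tx":-0.008,"ty":0,"tz":0.005,"spin":0},{"tx":-0.022,"ty":0,"tz":0.01,"spin":0},{"tx":-0.04,"ty":0,"tz":0.01,"spin":0},{"tx":-0.06,"ty":-0.005,"tz":0.01,"spin":0},{"tx":-0.08,"ty":-0.017,"tz":0.01,"spin":0},{"tx":-0.1,"ty":-0.035,"tz":0.01,"spin":0},{"tx":-0.12,"ty":-0.056,"tz":0.01,"spin":0},{"tx":-0.138,"ty":-0.078,"tz":0.01,"spin":0}]'

```text
t: 8.15
ee_pos: [501.7, 17.1, 160.4]
orientation: [-2.201, -2.241, 0.001]
ft_force: [-0.5, -0.3, -1.0]
width: 34.4
grasp_force: 30.0
```

Emit:
apply_moves --targets '[{"tx":-0.015,"ty":-0.02,"tz":0,"spin":0},{"tx":-0.0285,"ty":-0.037,"tz":0,"spin":0},{"tx":-0.038,"ty":-0.05,"tz":0,"spin":0},{"tx":-0.044,"ty":-0.058,"tz":0,"spin":0},{"tx":-0.0474,"ty":-0.0611,"tz":0,"spin":0},{"tx":-0.0474,"ty":-0.0611,"tz":0,"spin":0},{"tx":-0.0474,"ty":-0.0611,"tz":0,"spin":0},{"tx":-0.0474,"ty":-0.0611,"tz":0,"spin":0}]'

```text
t: 8.95
ee_pos: [457.1, -43.3, 160.2]
orientation: [2.202, 2.241, 0.0]
ft_force: [0.1, 0.7, -1.3]
width: 34.4
grasp_force: 30.0
```

```bash
python3 - <<'E'
from fit import *
o=ctrl.get_obs(); print(o['ee_pos'],o['width'],o['grasp_force'],o['ft_force'])
a=ctrl.get_image('side'); b=ctrl.get_image('wrist'); cv2.imwrite('pics/s2.png',np.hstack([a[100:460,150:550],b[100:460,150:550]])[:,:,::-1])
E
```

```text
[457.07077004 -43.27385273 160.15153281] 34.419028921338644 29.99990914016962 [ 0.10464077  0.66397257 -1.25390684]
```

View pics/s2.png

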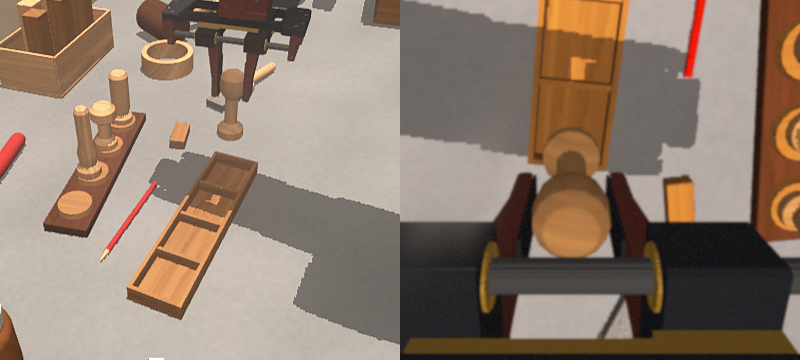

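Emit:
apply_moves --targets '[{"tx":0,"ty":0,"tz":-0.01,"spin":0},{"tx":0,"ty":0,"tz":-0.028,"spin":0},{"tx":0,"ty":0,"tz":-0.048,"spin":0},{"tx":0,"ty":0,"tz":-0.065,"spin":0},{"tx":0,"ty":0,"tz":-0.078,"spin":0},{"tx":0,"ty":0,"tz":-0.085,"spin":0},{"tx":0,"ty":0,"tz":-0.088,"spin":0},{"tx":0,"ty":0,"tz":-0.088,"spin":0}]'

```text
t: 9.85
ee_pos: [456.6, -43.6, 71.9]
orientation: [-2.202, -2.24, 0.0]
ft_force: [0.3, 0.3, -1.4]
width: 34.4
grasp_force: 30.0
```

Emit:
apply_moves --targets '[{"tx":0,"ty":0,"tz":-0.0005,"spin":0},{"tx":0,"ty":0,"tz":-0.001,"spin":0},{"tx":0,"ty":0,"tz":-0.001,"spin":0},{"tx":0,"ty":0,"tz":-0.001,"spin":0},{"tx":0,"ty":0,"tz":-0.001,"spin":0},{"tx":0,"ty":0,"tz":-0.001,"spin":0},{"tx":0,"ty":0,"tz":-0.001,"spin":0},{"tx":0,"ty":0,"tz":-0.001,"spin":0}]'

```text
t: 10.65
ee_pos: [456.6, -43.6, 71.2]
orientation: [2.203, 2.24, -0.0]
ft_force: [-0.1, 0.2, -0.8]
width: 34.4
grasp_force: 30.0
```

Emit:
apply_moves --targets '[{"tx":0,"ty":0,"tz":0,"spin":0},{"tx":0,"ty":0,"tz":0,"spin":0},{"tx":0,"ty":0,"tz":0,"spin":0},{"tx":0,"ty":0,"tz":0,"spin":0},{"tx":0,"ty":0,"tz":0,"spin":0},{"tx":0,"ty":0,"tz":0,"spin":0},{"tx":0,"ty":0,"tz":0,"spin":0},{"tx":0,"ty":0,"tz":0,"spin":0}]' --gripper -1

```text
t: 11.45
ee_pos: [456.6, -43.7, 71.2]
orientation: [2.203, 2.24, -0.0]
ft_force: [-0.4, 0.3, -0.3]
width: 88.3
grasp_force: 0.0
```

Emit:
apply_moves --targets '[{"tx":0,"ty":0,"tz":0.01,"spin":0},{"tx":0,"ty":0,"tz":0.03,"spin":0},{"tx":0,"ty":0,"tz":0.055,"spin":0},{"tx":0,"ty":0,"tz":0.08,"spin":0},{"tx":0,"ty":0,"tz":0.105,"spin":0},{"tx":0.01,"ty":0.004,"tz":0.13,"spin":0},{"tx":0.03,"ty":0.011,"tz":0.145,"spin":0},{"tx":0.055,"ty":0.02,"tz":0.15,"spin":0}]'

```text
t: 12.25
ee_pos: [512.6, -23.7, 224.1]
orientation: [2.201, 2.237, 0.004]
ft_force: [0.4, -1.1, -0.2]
width: 87.8
grasp_force: 0.0
```

Emit:
apply_moves --targets '[{"tx":0.028,"ty":0.01,"tz":0,"spin":0},{"tx":0.056,"ty":0.02,"tz":0,"spin":0},{"tx":0.083,"ty":0.03,"tz":0,"spin":0},{"tx":0.108,"ty":0.039,"tz":0,"spin":0},{"tx":0.127,"ty":0.046,"tz":0,"spin":0},{"tx":0.139,"ty":0.05,"tz":0,"spin":0},{"tx":0.1446,"ty":0.0522,"tz":0,"spin":0},{"tx":0.1446,"ty":0.0522,"tz":0,"spin":0}]'

```text
t: 13.05
ee_pos: [656.2, 28.6, 221.3]
orientation: [-2.202, -2.24, 0.0]
ft_force: [0.2, 0.3, -0.1]
width: 87.8
grasp_force: 0.0
```

```bash
python3 - <<'E'
from fit import *
import time
ctrl.get_image('side'); ctrl.get_image('wrist'); ctrl.get_image('wrist');ctrl.get_image('wrist');ctrl.get_image('top')
o=ctrl.get_obs(); print(o['t'],o['ee_pos'],o['width'],o['qvel'].round(3))
for n,x in(('spindle',(656,28)),('mushroom',(664,-45))):
    for r in fit(n,x,24,cams=('wrist','side')): print(n,r)
for r in fit('ball',(457,-44),5): print('ball',r)
E
```

```text
13.3 [655.55164596  28.22023444 221.3554769 ] 87.848812345286 [ 0.     0.001 -0.005 -0.    -0.001  0.   ]
spindle (('wrist', 'side'), array([656.162,  29.721]), np.float64(0.92))
spindle (('wrist',), array([656.404,  30.507]), np.float64(0.935))
spindle (('side',), array([656.668,  28.767]), np.float64(0.911))
mushroom (('wrist', 'side'), array([664.368, -44.333]), np.float64(0.92))
mushroom (('wrist',), array([664.401, -42.678]), np.float64(0.936))
mushroom (('side',), array([664.616, -44.325]), np.float64(0.912))
ball (('top', 'side'), array([456.539, -44.243]), np.float64(0.938))
ball (('top',), array([455.859, -44.627]), np.float64(0.96))
ball (('side',), array([456.971, -44.713]), np.float64(0.943))
```

Emit:
apply_moves --targets '[{"tx":0,"ty":0.001,"tz":-0.02,"spin":0},{"tx":0,"ty":0.001,"tz":-0.045,"spin":0},{"tx":0,"ty":0.001,"tz":-0.07,"spin":0},{"tx":0,"ty":0.001,"tz":-0.095,"spin":0},{"tx":0,"ty":0.001,"tz":-0.115,"spin":0},{"tx":0,"ty":0.001,"tz":-0.127,"spin":0},{"tx":0,"ty":0.001,"tz":-0.131,"spin":0},{"tx":0,"ty":0.001,"tz":-0.131,"spin":0}]'

```text
t: 14.7
ee_pos: [656.3, 29.5, 90.1]
orientation: [-2.203, -2.24, 0.0]
ft_force: [-0.4, 0.3, 0.1]
width: 87.8
grasp_force: 0.0
```

Emit:
apply_moves --targets '[{"tx":0,"ty":0,"tz":0,"spin":0},{"tx":0,"ty":0,"tz":0,"spin":0},{"tx":0,"ty":0,"tz":0,"spin":0},{"tx":0,"ty":0,"tz":0,"spin":0},{"tx":0,"ty":0,"tz":0,"spin":0},{"tx":0,"ty":0,"tz":0,"spin":0},{"tx":0,"ty":0,"tz":0,"spin":0},{"tx":0,"ty":0,"tz":0,"spin":0}]' --gripper 1

```text
t: 15.5
ee_pos: [656.2, 29.5, 90.1]
orientation: [-2.203, -2.24, 0.0]
ft_force: [-0.1, -0.2, 0.3]
width: 26.6
grasp_force: 0.0
```

Emit:
apply_moves --targets '[{"tx":0,"ty":0,"tz":0.004,"spin":0},{"tx":0,"ty":0,"tz":0.012,"spin":0},{"tx":0,"ty":0,"tz":0.026,"spin":0},{"tx":0,"ty":0,"tz":0.042,"spin":0},{"tx":0,"ty":0,"tz":0.056,"spin":0},{"tx":0,"ty":0,"tz":0.066,"spin":0},{"tx":0,"ty":0,"tz":0.07,"spin":0},{"tx":0,"ty":0,"tz":0.07,"spin":0}]'

```text
t: 16.3
ee_pos: [656.6, 29.5, 161.1]
orientation: [2.202, 2.239, 0.002]
ft_force: [-0.5, -0.0, -1.3]
width: 21.3
grasp_force: 30.0
```

```bash
python3 - <<'E'
from fit import *
a=ctrl.get_image('side'); b=ctrl.get_image('wrist'); cv2.imwrite('pics/s3.png',np.hstack([a[100:460,150:550],b[100:460,150:550]])[:,:,::-1])
m=ctrl.outline_of('spindle','side')[0]['pixels']; K=cam('side')
ys,xs=np.nonzero(m); b=ys.max(); print(b)
for z in range(82,103,3):
    print(z,np.nonzero(sil(K,'spindle',656.3,29.5,z))[0].max(),np.nonzero(sil(K,'spindle',656.3,29.5,z))[0].min(),ys.min())
E
```

```text
244
82 250 169 162
85 248 167 162
88 246 165 162
91 245 163 162
94 243 161 162
97 241 159 162
100 240 157 162
```

View pics/s3.png

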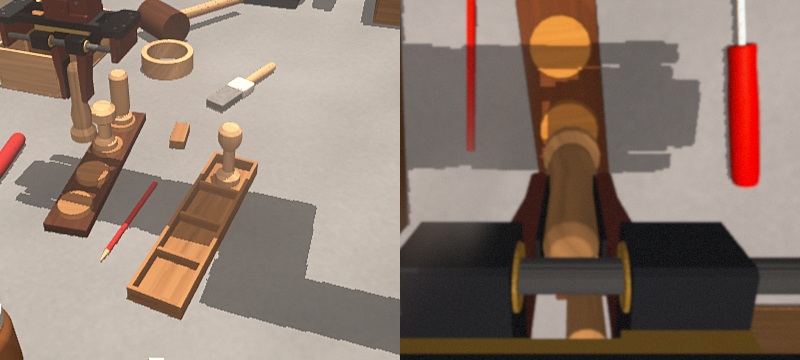

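Emit:
apply_moves --targets '[{"tx":-0.008,"ty":0,"tz":0,"spin":0},{"tx":-0.024,"ty":0,"tz":0,"spin":0},{"tx":-0.046,"ty":0,"tz":0,"spin":0},{"tx":-0.07,"ty":0,"tz":0,"spin":0},{"tx":-0.096,"ty":0,"tz":0,"spin":0},{"tx":-0.122,"ty":0,"tz":0,"spin":0},{"tx":-0.146,"ty":0,"tz":0,"spin":0},{"tx":-0.165,"ty":0,"tz":0,"spin":0}]'

```text
t: 17.25
ee_pos: [488.7, 29.5, 159.6]
orientation: [-2.202, -2.239, 0.002]
ft_force: [1.1, -0.6, -1.7]
width: 21.2
grasp_force: 30.0
```

Emit:
apply_moves --targets '[{"tx":-0.015,"ty":-0.001,"tz":0,"spin":0},{"tx":-0.024,"ty":-0.0014,"tz":0,"spin":0},{"tx":-0.0288,"ty":-0.0014,"tz":-0.005,"spin":0},{"tx":-0.0288,"ty":-0.0014,"tz":-0.012,"spin":0},{"tx":-0.0288,"ty":-0.0014,"tz":-0.022,"spin":0},{"tx":-0.0288,"ty":-0.0014,"tz":-0.034,"spin":0},{"tx":-0.0288,"ty":-0.0014,"tz":-0.044,"spin":0},{"tx":-0.0288,"ty":-0.0014,"tz":-0.05,"spin":0}]'

```text
t: 18.05
ee_pos: [461.9, 28.1, 108.6]
orientation: [-2.202, -2.239, 0.002]
ft_force: [-0.5, 0.0, -0.6]
width: 21.3
grasp_force: 30.0
```

Emit:
apply_moves --targets '[{"tx":0,"ty":0,"tz":-0.005,"spin":0},{"tx":0,"ty":0,"tz":-0.014,"spin":0},{"tx":0,"ty":0,"tz":-0.023,"spin":0},{"tx":0,"ty":0,"tz":-0.03,"spin":0},{"tx":0,"ty":0,"tz":-0.034,"spin":0},{"tx":0,"ty":0,"tz":-0.036,"spin":0},{"tx":0,"ty":0,"tz":-0.037,"spin":0},{"tx":0,"ty":0,"tz":-0.037,"spin":0}]'

```text
t: 18.85
ee_pos: [462.5, 28.1, 73.2]
orientation: [2.203, 2.24, 0.0]
ft_force: [-0.3, 0.8, -0.5]
width: 21.4
grasp_force: 30.0
```

Emit:
apply_moves --targets '[{"tx":0,"ty":0,"tz":-0.0005,"spin":0},{"tx":0,"ty":0,"tz":-0.001,"spin":0},{"tx":0,"ty":0,"tz":-0.001,"spin":0},{"tx":0,"ty":0,"tz":-0.001,"spin":0},{"tx":0,"ty":0,"tz":-0.001,"spin":0},{"tx":0,"ty":0,"tz":-0.001,"spin":0},{"tx":0,"ty":0,"tz":-0.001,"spin":0},{"tx":0,"ty":0,"tz":-0.001,"spin":0}]'

```text
t: 19.65
ee_pos: [462.8, 28.1, 72.8]
orientation: [2.202, 2.24, 0.001]
ft_force: [-1.1, -0.5, 6.0]
width: 21.0
grasp_force: 30.0
```

Emit:
apply_moves --targets '[{"tx":0,"ty":0,"tz":0,"spin":0},{"tx":0,"ty":0,"tz":0,"spin":0},{"tx":0,"ty":0,"tz":0,"spin":0},{"tx":0,"ty":0,"tz":0,"spin":0},{"tx":0,"ty":0,"tz":0,"spin":0},{"tx":0,"ty":0,"tz":0,"spin":0},{"tx":0,"ty":0,"tz":0,"spin":0},{"tx":0,"ty":0,"tz":0,"spin":0}]' --gripper -1

```text
t: 20.45
ee_pos: [462.4, 28.1, 72.1]
orientation: [-2.203, -2.24, 0.0]
ft_force: [-0.6, -0.7, 0.2]
width: 81.8
grasp_force: 0.0
```

Emit:
apply_moves --targets '[{"tx":0,"ty":0,"tz":0.01,"spin":0},{"tx":0,"ty":0,"tz":0.03,"spin":0},{"tx":0,"ty":0,"tz":0.055,"spin":0},{"tx":0,"ty":0,"tz":0.08,"spin":0},{"tx":0,"ty":0,"tz":0.105,"spin":0},{"tx":0.01,"ty":-0.004,"tz":0.13,"spin":0},{"tx":0.03,"ty":-0.011,"tz":0.145,"spin":0},{"tx":0.055,"ty":-0.02,"tz":0.15,"spin":0}]'

```text
t: 21.25
ee_pos: [518.4, 8.1, 225.2]
orientation: [2.2, 2.239, 0.004]
ft_force: [0.6, 0.4, -0.4]
width: 87.5
grasp_force: 0.0
```

Emit:
apply_moves --targets '[{"tx":0.028,"ty":-0.01,"tz":0,"spin":0},{"tx":0.056,"ty":-0.02,"tz":0,"spin":0},{"tx":0.083,"ty":-0.03,"tz":0,"spin":0},{"tx":0.108,"ty":-0.039,"tz":0,"spin":0},{"tx":0.127,"ty":-0.046,"tz":0,"spin":0},{"tx":0.14,"ty":-0.05,"tz":0,"spin":0},{"tx":0.1471,"ty":-0.0521,"tz":0,"spin":0},{"tx":0.1471,"ty":-0.0521,"tz":0,"spin":0}]'

```text
t: 22.05
ee_pos: [664.9, -44.1, 222.4]
orientation: [2.203, 2.24, 0.0]
ft_force: [0.4, -0.5, -0.3]
width: 87.9
grasp_force: 0.0
```

```bash
python3 - <<'E'
from fit import *
ctrl.get_image('side'); ctrl.get_image('wrist'); ctrl.get_image('wrist');ctrl.get_image('wrist');ctrl.get_image('top')
o=ctrl.get_obs(); print(o['t'],o['ee_pos'],o['width'],o['qvel'].round(3))
for n,x in(('barrel',(669,-119)),('mushroom',(664,-45))):
    for r in fit(n,x,24,cams=('wrist','side')): print(n,r)
for r in fit('spindle',(462,28),5): print('spindle',r)
E
```

```text
22.3 [663.85594258 -43.66937122 222.36266702] 87.62851314362615 [-0.     0.    -0.003 -0.001 -0.001 -0.   ]
barrel (('wrist', 'side'), array([ 669.945, -118.101]), np.float64(0.912))
barrel (('wrist',), array([ 670.121, -118.259]), np.float64(0.966))
barrel (('side',), array([ 669.516, -117.586]), np.float64(0.863))
mushroom (('wrist', 'side'), array([663.754, -44.2  ]), np.float64(0.928))
mushroom (('wrist',), array([664.822, -43.183]), np.float64(0.901))
mushroom (('side',), array([663.493, -44.496]), np.float64(0.959))
spindle (('top', 'side'), array([462.618,  27.96 ]), np.float64(0.925))
spindle (('top',), array([462.631,  27.872]), np.float64(0.94))
spindle (('side',), array([463.211,  26.401]), np.float64(0.924))
```

Emit:
apply_moves --targets '[{"tx":0,"ty":0,"tz":-0.02,"spin":0},{"tx":0,"ty":0,"tz":-0.05,"spin":0},{"tx":0,"ty":0,"tz":-0.08,"spin":0},{"tx":0,"ty":0,"tz":-0.108,"spin":0},{"tx":0,"ty":0,"tz":-0.132,"spin":0},{"tx":0,"ty":0,"tz":-0.148,"spin":0},{"tx":0,"ty":0,"tz":-0.155,"spin":0},{"tx":0,"ty":0,"tz":-0.155,"spin":0}]'

```text
t: 23.7
ee_pos: [664.2, -43.9, 66.6]
orientation: [-2.202, -2.239, 0.001]
ft_force: [-0.7, 0.6, -0.1]
width: 87.9
grasp_force: 0.0
```

Emit:
apply_moves --targets '[{"tx":0,"ty":0,"tz":0,"spin":0},{"tx":0,"ty":0,"tz":0,"spin":0},{"tx":0,"ty":0,"tz":0,"spin":0},{"tx":0,"ty":0,"tz":0,"spin":0},{"tx":0,"ty":0,"tz":0,"spin":0},{"tx":0,"ty":0,"tz":0,"spin":0},{"tx":0,"ty":0,"tz":0,"spin":0},{"tx":0,"ty":0,"tz":0,"spin":0}]' --gripper 1

```text
t: 24.5
ee_pos: [664.5, -44.0, 67.3]
orientation: [2.203, 2.24, -0.0]
ft_force: [-0.4, 0.6, 0.9]
width: 40.5
grasp_force: 30.0
```

Emit:
apply_moves --targets '[{"tx":0,"ty":0,"tz":0.004,"spin":0},{"tx":0,"ty":0,"tz":0.012,"spin":0},{"tx":0,"ty":0,"tz":0.026,"spin":0},{"tx":0,"ty":0,"tz":0.042,"spin":0},{"tx":0,"ty":0,"tz":0.056,"spin":0},{"tx":0,"ty":0,"tz":0.066,"spin":0},{"tx":0,"ty":0,"tz":0.07,"spin":0},{"tx":0,"ty":0,"tz":0.07,"spin":0}]'

```text
t: 25.3
ee_pos: [664.9, -44.0, 138.2]
orientation: [2.202, 2.239, 0.001]
ft_force: [-0.6, 0.1, -0.4]
width: 40.8
grasp_force: 30.0
```

Emit:
apply_moves --targets '[{"tx":-0.005,"ty":0.004,"tz":0,"spin":0},{"tx":-0.016,"ty":0.012,"tz":0,"spin":0},{"tx":-0.033,"ty":0.025,"tz":0,"spin":0},{"tx":-0.053,"ty":0.04,"tz":0,"spin":0},{"tx":-0.075,"ty":0.056,"tz":0,"spin":0},{"tx":-0.098,"ty":0.073,"tz":0,"spin":0},{"tx":-0.12,"ty":0.09,"tz":0,"spin":0},{"tx":-0.142,"ty":0.106,"tz":0,"spin":0}]'

```text
t: 26.1
ee_pos: [520.0, 63.0, 136.6]
orientation: [-2.202, -2.239, 0.002]
ft_force: [-0.3, 0.0, -1.3]
width: 40.6
grasp_force: 30.0
```

Emit:
apply_moves --targets '[{"tx":-0.02,"ty":0.015,"tz":0,"spin":0},{"tx":-0.036,"ty":0.026,"tz":0,"spin":0},{"tx":-0.048,"ty":0.034,"tz":0,"spin":0},{"tx":-0.0542,"ty":0.0379,"tz":0,"spin":0},{"tx":-0.0542,"ty":0.0379,"tz":-0.006,"spin":0},{"tx":-0.0542,"ty":0.0379,"tz":-0.018,"spin":0},{"tx":-0.0542,"ty":0.0379,"tz":-0.032,"spin":0},{"tx":-0.0542,"ty":0.0379,"tz":-0.044,"spin":0}]'

```text
t: 26.9
ee_pos: [468.7, 99.5, 91.7]
orientation: [-2.203, -2.239, 0.0]
ft_force: [-0.7, 0.5, -0.8]
width: 40.9
grasp_force: 30.0
```

Emit:
apply_moves --targets '[{"tx":0,"ty":0,"tz":-0.01,"spin":0},{"tx":0,"ty":0,"tz":-0.021,"spin":0},{"tx":0,"ty":0,"tz":-0.031,"spin":0},{"tx":0,"ty":0,"tz":-0.038,"spin":0},{"tx":0,"ty":0,"tz":-0.042,"spin":0},{"tx":0,"ty":0,"tz":-0.044,"spin":0},{"tx":0,"ty":0,"tz":-0.0445,"spin":0},{"tx":0,"ty":0,"tz":-0.0445,"spin":0}]'

```text
t: 27.7
ee_pos: [468.5, 100.0, 48.9]
orientation: [2.202, 2.24, 0.001]
ft_force: [-0.4, -0.2, -0.3]
width: 40.7
grasp_force: 30.0
```

Emit:
apply_moves --targets '[{"tx":0,"ty":0,"tz":-0.0005,"spin":0},{"tx":0,"ty":0,"tz":-0.0005,"spin":0},{"tx":0,"ty":0,"tz":-0.0005,"spin":0},{"tx":0,"ty":0,"tz":-0.0005,"spin":0},{"tx":0,"ty":0,"tz":-0.0005,"spin":0},{"tx":0,"ty":0,"tz":-0.0005,"spin":0},{"tx":0,"ty":0,"tz":-0.0005,"spin":0},{"tx":0,"ty":0,"tz":-0.0005,"spin":0}]'

```text
t: 28.5
ee_pos: [468.4, 100.0, 48.3]
orientation: [2.203, 2.24, 0.0]
ft_force: [-0.7, 0.2, 1.3]
width: 40.6
grasp_force: 30.0
```

Emit:
apply_moves --targets '[{"tx":0,"ty":0,"tz":0,"spin":0},{"tx":0,"ty":0,"tz":0,"spin":0},{"tx":0,"ty":0,"tz":0,"spin":0},{"tx":0,"ty":0,"tz":0,"spin":0},{"tx":0,"ty":0,"tz":0,"spin":0},{"tx":0,"ty":0,"tz":0,"spin":0},{"tx":0,"ty":0,"tz":0,"spin":0},{"tx":0,"ty":0,"tz":0,"spin":0}]' --gripper -1

```text
t: 29.3
ee_pos: [468.3, 99.9, 48.2]
orientation: [-2.203, -2.24, 0.0]
ft_force: [-0.2, 0.4, -0.1]
width: 87.8
grasp_force: 0.0
```

Emit:
apply_moves --targets '[{"tx":0,"ty":0,"tz":0.01,"spin":0},{"tx":0,"ty":0,"tz":0.03,"spin":0},{"tx":0,"ty":0,"tz":0.055,"spin":0},{"tx":0,"ty":0,"tz":0.085,"spin":0},{"tx":0,"ty":0,"tz":0.115,"spin":0},{"tx":0.01,"ty":-0.01,"tz":0.145,"spin":0},{"tx":0.03,"ty":-0.03,"tz":0.165,"spin":0},{"tx":0.05,"ty":-0.055,"tz":0.174,"spin":0}]'

```text
t: 30.1
ee_pos: [519.7, 44.9, 225.5]
orientation: [2.199, 2.24, 0.005]
ft_force: [-0.2, 0.6, -0.8]
width: 87.9
grasp_force: 0.0
```

Emit:
apply_moves --targets '[{"tx":0.028,"ty":-0.03,"tz":0,"spin":0},{"tx":0.056,"ty":-0.06,"tz":0,"spin":0},{"tx":0.083,"ty":-0.09,"tz":0,"spin":0},{"tx":0.108,"ty":-0.117,"tz":0,"spin":0},{"tx":0.13,"ty":-0.14,"tz":0,"spin":0},{"tx":0.144,"ty":-0.156,"tz":0,"spin":0},{"tx":0.1514,"ty":-0.1634,"tz":0,"spin":0},{"tx":0.1514,"ty":-0.1634,"tz":0,"spin":0}]'

```text
t: 30.9
ee_pos: [670.0, -119.1, 222.4]
orientation: [2.204, 2.239, 0.0]
ft_force: [-0.1, -0.6, -0.2]
width: 87.6
grasp_force: 0.0
```

```bash
python3 - <<'E'
from fit import *
ctrl.get_image('side'); ctrl.get_image('wrist'); ctrl.get_image('wrist');ctrl.get_image('wrist');ctrl.get_image('top')
o=ctrl.get_obs(); print(o['t'],o['ee_pos'],o['width'],o['qvel'].round(3))
for n,x in(('barrel',(669,-119)),):
    for r in fit(n,x,24,cams=('wrist','side')): print(n,r)
for r in fit('mushroom',(468,100),5): print('mushroom',r)
E
```

```text
31.15 [ 669.07590896 -117.47927814  222.39525241] 87.86626861591988 [-0.001  0.002 -0.003 -0.001 -0.003 -0.003]
barrel (('wrist', 'side'), array([ 670.087, -117.746]), np.float64(0.929))
barrel (('wrist',), array([ 670.345, -118.014]), np.float64(0.928))
mushroom (('top', 'side'), array([467.312,  99.469]), np.float64(0.911))
mushroom (('top',), array([467.387,  98.865]), np.float64(0.88))
mushroom (('side',), array([467.144,  99.232]), np.float64(0.941))
```

Emit:
apply_moves --targets '[{"tx":0,"ty":0.0005,"tz":-0.02,"spin":0},{"tx":0,"ty":0.0005,"tz":-0.048,"spin":0},{"tx":0,"ty":0.0005,"tz":-0.076,"spin":0},{"tx":0,"ty":0.0005,"tz":-0.102,"spin":0},{"tx":0,"ty":0.0005,"tz":-0.125,"spin":0},{"tx":0,"ty":0.0005,"tz":-0.14,"spin":0},{"tx":0,"ty":0.0005,"tz":-0.147,"spin":0},{"tx":0,"ty":0.0005,"tz":-0.147,"spin":0}]'

```text
t: 32.35
ee_pos: [669.4, -117.9, 74.5]
orientation: [-2.202, -2.239, 0.001]
ft_force: [-0.3, 0.3, 0.6]
width: 87.9
grasp_force: 0.0
```

Emit:
apply_moves --targets '[{"tx":0,"ty":0,"tz":0,"spin":0},{"tx":0,"ty":0,"tz":0,"spin":0},{"tx":0,"ty":0,"tz":0,"spin":0},{"tx":0,"ty":0,"tz":0,"spin":0},{"tx":0,"ty":0,"tz":0,"spin":0},{"tx":0,"ty":0,"tz":0,"spin":0},{"tx":0,"ty":0,"tz":0,"spin":0},{"tx":0,"ty":0,"tz":0,"spin":0}]' --gripper 1

```text
t: 33.15
ee_pos: [669.7, -118.0, 75.2]
orientation: [2.203, 2.24, -0.0]
ft_force: [-0.6, -0.7, 0.8]
width: 31.8
grasp_force: 30.0
```

Emit:
apply_moves --targets '[{"tx":0,"ty":0,"tz":0.004,"spin":0},{"tx":0,"ty":0,"tz":0.014,"spin":0},{"tx":0,"ty":0,"tz":0.03,"spin":0},{"tx":0,"ty":0,"tz":0.048,"spin":0},{"tx":0,"ty":0,"tz":0.064,"spin":0},{"tx":0,"ty":0,"tz":0.075,"spin":0},{"tx":0,"ty":0,"tz":0.08,"spin":0},{"tx":0,"ty":0,"tz":0.08,"spin":0}]'

```text
t: 33.95
ee_pos: [670.1, -118.0, 156.3]
orientation: [2.202, 2.239, 0.001]
ft_force: [-0.2, -0.6, -1.0]
width: 31.8
grasp_force: 30.0
```

Emit:
apply_moves --targets '[{"tx":-0.003,"ty":0.006,"tz":0,"spin":0},{"tx":-0.01,"ty":0.02,"tz":0,"spin":0},{"tx":-0.02,"ty":0.04,"tz":0,"spin":0},{"tx":-0.032,"ty":0.064,"tz":0,"spin":0},{"tx":-0.045,"ty":0.09,"tz":0,"spin":0},{"tx":-0.058,"ty":0.116,"tz":0,"spin":0},{"tx":-0.071,"ty":0.142,"tz":0,"spin":0},{"tx":-0.084,"ty":0.168,"tz":0,"spin":0}]'

```text
t: 34.75
ee_pos: [583.7, 51.9, 154.4]
orientation: [-2.201, -2.24, 0.002]
ft_force: [0.6, 0.5, -1.2]
width: 31.6
grasp_force: 30.0
```

Emit:
apply_moves --targets '[{"tx":-0.012,"ty":0.025,"tz":0,"spin":0},{"tx":-0.026,"ty":0.05,"tz":0,"spin":0},{"tx":-0.043,"ty":0.074,"tz":0,"spin":0},{"tx":-0.062,"ty":0.094,"tz":0,"spin":0},{"tx":-0.081,"ty":0.109,"tz":0,"spin":0},{"tx":-0.097,"ty":0.118,"tz":0,"spin":0},{"tx":-0.107,"ty":0.121,"tz":0,"spin":0},{"tx":-0.1116,"ty":0.1216,"tz":0,"spin":0}]'

```text
t: 35.55
ee_pos: [472.8, 171.8, 155.0]
orientation: [-2.201, -2.241, 0.001]
ft_force: [0.3, -0.2, -0.5]
width: 31.7
grasp_force: 30.0
```

Emit:
apply_moves --targets '[{"tx":0,"ty":0,"tz":-0.01,"spin":0},{"tx":0,"ty":0,"tz":-0.028,"spin":0},{"tx":0,"ty":0,"tz":-0.05,"spin":0},{"tx":0,"ty":0,"tz":-0.07,"spin":0},{"tx":0,"ty":0,"tz":-0.085,"spin":0},{"tx":0,"ty":0,"tz":-0.094,"spin":0},{"tx":0,"ty":0,"tz":-0.098,"spin":0},{"tx":0,"ty":0,"tz":-0.098,"spin":0}]'

```text
t: 36.35
ee_pos: [474.5, 171.4, 56.9]
orientation: [-2.203, -2.239, 0.0]
ft_force: [-0.3, 0.2, -0.5]
width: 31.4
grasp_force: 30.0
```

Emit:
apply_moves --targets '[{"tx":0,"ty":0,"tz":-0.0005,"spin":0},{"tx":0,"ty":0,"tz":-0.001,"spin":0},{"tx":0,"ty":0,"tz":-0.001,"spin":0},{"tx":0,"ty":0,"tz":-0.001,"spin":0},{"tx":0,"ty":0,"tz":-0.001,"spin":0},{"tx":0,"ty":0,"tz":-0.001,"spin":0},{"tx":0,"ty":0,"tz":-0.001,"spin":0},{"tx":0,"ty":0,"tz":-0.001,"spin":0}]'

```text
t: 37.15
ee_pos: [474.1, 171.7, 56.2]
orientation: [2.203, 2.24, 0.0]
ft_force: [0.6, 0.1, -0.3]
width: 31.7
grasp_force: 30.0
```

Release, rise, move aside.

Emit:
apply_moves --targets '[{"tx":0,"ty":0,"tz":0,"spin":0},{"tx":0,"ty":0,"tz":0,"spin":0},{"tx":0,"ty":0,"tz":0,"spin":0},{"tx":0,"ty":0,"tz":0,"spin":0},{"tx":0,"ty":0,"tz":0,"spin":0},{"tx":0,"ty":0,"tz":0,"spin":0},{"tx":0,"ty":0,"tz":0,"spin":0},{"tx":0,"ty":0,"tz":0,"spin":0}]' --gripper -1

```text
t: 37.95
ee_pos: [474.1, 171.6, 56.2]
orientation: [2.203, 2.24, -0.0]
ft_force: [-0.3, 0.2, -0.5]
width: 87.3
grasp_force: 0.0
```

Emit:
apply_moves --targets '[{"tx":0,"ty":0,"tz":0.01,"spin":0},{"tx":0,"ty":0,"tz":0.03,"spin":0},{"tx":0,"ty":0,"tz":0.055,"spin":0},{"tx":0,"ty":0,"tz":0.085,"spin":0},{"tx":0,"ty":0,"tz":0.115,"spin":0},{"tx":0,"ty":0.01,"tz":0.145,"spin":0},{"tx":0,"ty":0.03,"tz":0.165,"spin":0},{"tx":0,"ty":0.055,"tz":0.17,"spin":0}]'

```text
t: 38.75
ee_pos: [475.3, 227.3, 229.8]
orientation: [2.203, 2.237, 0.007]
ft_force: [0.5, 0.7, -1.2]
width: 87.9
grasp_force: 0.0
```

Emit:
apply_moves --targets '[{"tx":0,"ty":0.03,"tz":0,"spin":0},{"tx":0,"ty":0.06,"tz":0,"spin":0},{"tx":0,"ty":0.09,"tz":0,"spin":0},{"tx":0,"ty":0.12,"tz":0,"spin":0},{"tx":0,"ty":0.14,"tz":0,"spin":0},{"tx":0,"ty":0.15,"tz":0,"spin":0},{"tx":0,"ty":0.15,"tz":0,"spin":0},{"tx":0,"ty":0.15,"tz":0,"spin":0}]'

```text
t: 39.55
ee_pos: [473.9, 375.8, 226.1]
orientation: [2.203, 2.24, -0.001]
ft_force: [-0.1, -0.3, -0.1]
width: 87.7
grasp_force: 0.0
```

```bash
python3 - <<'E'
from fit import *
a=ctrl.get_image('side');b=ctrl.get_image('top')
cv2.imwrite('pics/e.png',np.hstack([a[100:460,150:550],b[120:480,100:500]])[:,:,::-1])
for n,x in(('ball',(457,-44)),('spindle',(462,28)),('mushroom',(468,100)),('barrel',(474,172))):
    print(n,fit(n,x,5)[0], )
E
```

```text
ball (('top', 'side'), array([455.855, -44.861]), np.float64(0.91))
spindle (('top', 'side'), array([462.242,  26.748]), np.float64(0.877))
mushroom (('top', 'side'), array([467.337,  98.793]), np.float64(0.855))
barrel (('top', 'side'), array([473.71 , 170.831]), np.float64(0.764))
```

View pics/e.png

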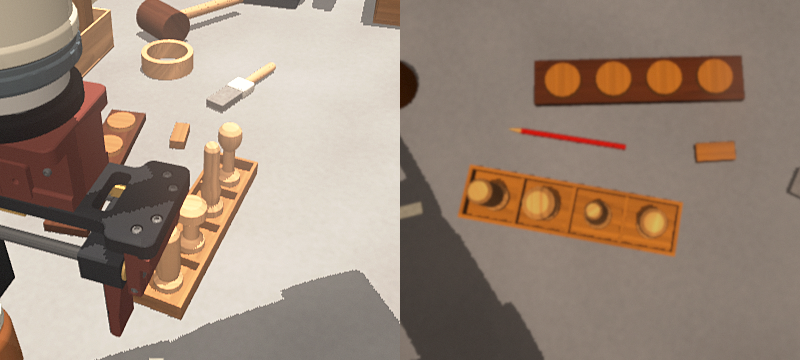

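All four finials stand upright in their compartments: in the top crop, left to right, barrel (485,193), mushroom (540,203), spindle (597,212) and ball (653,222). All stands are empty, so I am handing in.

```bash
python3 -c "
from workcell import ctrl
print(ctrl.close_job())"
```

```text
the job is handed in; nothing more can be done
None
```

I moved all four finials into the tray in reverse order, each upright, released and measured within about 2 mm of its compartment's centre, and handed the job in after about 40 s; the hand-in call did not report a verdict.

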